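# Collect the rocket parts and tip them into the pick corner

## Task

Put the two stray rocket parts, the green nose cone and the white tube plug lying on the bench, into the grey tote with the other three. Then take the tote by its rim and tip it up on its far corner on the side where the blue rocket stands in its jig, that corner staying down on the bench and lowest, until all five parts have slid together into that corner, where they can be picked out next to the jig. Finish while still holding the tote tipped like that with the gripper, parts at rest and none spilled, the tote not propped on anything, and leave the rocket, the glue jar and the sanding block where they are.

Things in the scene. Friction and masses are not known exactly. Their poses are not given: they have to be found in the camera images.
- tote: grey open plastic tote, 190 mm (its x, away from the robot) by 270 mm (its y, to the robot's left) over the rim, 70 mm high, about 380 g, loose, within 0.25 rad of square to the robot. Origin at the centre of its underside, z up. Walls and floor 4 mm, inside 170 by 250 mm, foot 178 by 258 mm. Slippery inside (friction about 0.2): parts slide or roll at 20 to 30 degrees
- rim_near (a point): top of the rim, middle of the tote's near long side, at x = -90, y = 0, z = 70 mm of the tote. The rim runs all round, 10 mm thick and 14 mm high (56 to 70 mm up), its centre lines at x = +-90 and y = +-130 mm: it can be gripped across its thickness from above, anywhere along it
- corner_far_left (a point): outer bottom corner of the tote, far from the robot, on its left, at x = +89, y = +129 mm of the tote; it lies on the bench when the tote stands flat
- corner_far_right (a point): outer bottom corner of the tote, far from the robot, on its right, at x = +89, y = -129 mm of the tote; it lies on the bench when the tote stands flat
- corner_near_left (a point): outer bottom corner of the tote, near the robot, on its left, at x = -89, y = +129 mm of the tote; it lies on the bench when the tote stands flat
- corner_near_right (a point): outer bottom corner of the tote, near the robot, on its right, at x = -89, y = -129 mm of the tote; it lies on the bench when the tote stands flat
- cone_green: STRAY, on the bench beside the tote: dark green plastic rocket nose cone, 72 mm long: a plug 22 mm across, 12 mm long, then the body 26 mm across, 26 mm long (x = -24 to +2 mm: grip here), then a rounded point 34 mm long; 22 g. Origin on its axis midway along the 72 mm, 13 mm up when lying; its x runs along it to the point
- plug_out: STRAY, on the bench on the other side of the tote: white plastic tube plug, a solid cylinder 26 mm across and 32 mm long with a thin grey band; 18 g. Origin at its centre (13 mm high when lying); its x axis runs along it.
- cone_blue: starts in the tote: blue plastic rocket nose cone, 72 mm long: a plug 22 mm across, 12 mm long, then the body 26 mm across, 26 mm long (x = -24 to +2 mm: grip here), then a rounded point 34 mm long; 22 g. Origin on its axis midway along the 72 mm, 13 mm up when lying; its x runs along it to the point
- cone_lime: starts in the tote: pale lime plastic rocket nose cone, 72 mm long: a plug 22 mm across, 12 mm long, then the body 26 mm across, 26 mm long (x = -24 to +2 mm: grip here), then a rounded point 34 mm long; 22 g. Origin on its axis midway along the 72 mm, 13 mm up when lying; its x runs along it to the point
- plug_in: starts in the tote: white plastic tube plug, a solid cylinder 26 mm across and 32 mm long with a thin grey band; 18 g. Origin at its centre (13 mm high when lying); its x axis runs along it.
- rocket: blue rocket body tube, 34 mm across, 235 mm to its open top, upright in a blue fin jig on a 100 mm square plywood board; beyond the tote on the left (y > 0) or on the right (y < 0): it tells which corner is meant. Loose, 500 g. Origin under the board's centre. Leave alone
- glue_jar: white glue jar, 58 mm across, 70 mm high, beyond the tote on the side away from the rocket. Origin under its centre. Leave alone
- sanding_block: cork sanding block, 60 by 110 by 34 mm, to the left of the tote. Origin under its centre. Leave alone
Mind the look-alikes: they are no part of the job. Of the things like the cone_green, leave any that is brown, pink or red; of the rest the smaller one is meant.

How it is judged:
On the way:
1. the green nose cone and the stray plug lie in the tote, let go and at rest, the tote still flat (x of cone_green in the frame of tote between -0.087 and 0.087 m and y of cone_green in the frame of tote between -0.127 and 0.127 m and z of cone_green in the frame of tote between 0 and 0.07 m and x of plug_out in the frame of tote between -0.087 and 0.087 m and y of plug_out in the frame of tote between -0.127 and 0.127 m and z of plug_out in the frame of tote between 0 and 0.07 m and angle between tote's own z axis and vertical below 0.08 rad and linear speed of each of cone_green, plug_out below 0.05 m/s and contact force between each of cone_green, plug_out and the fingers below 0.1 N), for 0.2 s.
At the end, for the whole second after the job is handed in: Tote held by the fingers, still, tipped over 0.3 rad and leaning on nothing else; its far corner on the rocket's side under 20 mm above the bench, the two next to it over 20 mm; all five parts inside, at rest, their middles within 150 mm of that corner; bystanders within 30 mm of their start (angle between tote's own z axis and vertical above 0.3 rad and ((world y of rocket above 0 m and height (world z) of corner_far_left below 0.02 m and height (world z) of each of corner_far_right, corner_near_left above 0.02 m and distance between each of cone_blue, cone_lime, cone_green, plug_in, plug_out and corner_far_left below 0.15 m) or (world y of rocket below 0 m and height (world z) of corner_far_right below 0.02 m and height (world z) of each of corner_far_left, corner_near_right above 0.02 m and distance between each of cone_blue, cone_lime, cone_green, plug_in, plug_out and corner_far_right below 0.15 m)) and x of cone_blue in the frame of tote between -0.087 and 0.087 m and y of cone_blue in the frame of tote between -0.127 and 0.127 m and z of cone_blue in the frame of tote between 0 and 0.07 m and x of cone_lime in the frame of tote between -0.087 and 0.087 m and y of cone_lime in the frame of tote between -0.127 and 0.127 m and z of cone_lime in the frame of tote between 0 and 0.07 m and x of cone_green in the frame of tote between -0.087 and 0.087 m and y of cone_green in the frame of tote between -0.127 and 0.127 m and z of cone_green in the frame of tote between 0 and 0.07 m and x of plug_in in the frame of tote between -0.087 and 0.087 m and y of plug_in in the frame of tote between -0.127 and 0.127 m and z of plug_in in the frame of tote between 0 and 0.07 m and x of plug_out in the frame of tote between -0.087 and 0.087 m and y of plug_out in the frame of tote between -0.127 and 0.127 m and z of plug_out in the frame of tote between 0 and 0.07 m and contact force between tote and the fingers above 1 N and linear speed of tote below 0.03 m/s and linear speed of each of cone_blue, cone_lime, cone_green, plug_in, plug_out below 0.04 m/s and contact force between tote and rocket below 0.3 N and contact force between tote and glue_jar below 0.3 N and contact force between tote and sanding_block below 0.3 N and distance of each of rocket, glue_jar, sanding_block from where it was at the start of the episode below 0.03 m); the arm keeps its last pose, push and grip.
It fails at once if the rocket, glue jar or sanding block is moved more than 30 mm or tipped over (distance of any of rocket, glue_jar, sanding_block from where it was at the start of the episode above 0.03 m or angle between any of rocket, glue_jar, sanding_block's own z axis and vertical above 0.4 rad).
It also fails if it takes over 61 s, if anything falls off the work surface, if the arm or the gripper's body presses on something with over 40 N, if the wrist force passes 120 N, or if a joint passes its speed limit or range.

## Robot

A 6-joint arm with a two-finger parallel gripper is mounted at the origin on the work surface. World frame = base frame: x ahead of the robot, y to its left, z up, the work surface at z = 0. Lengths are in m, angles in rad, forces in N, time in s.
With the tool pointing down it reaches from about 0.35 to 0.95 m from the base axis. Payload 17.4 kg.
Tool frame: the origin (TCP) lies where the fingers leave the gripper's body, on its centre line; the fingertips stand 84 mm ahead of it and the grasp point (between the pads) lies 65 mm ahead of it; z points along the fingers, y is the line along which they close (so a half turn about z gives the same grasp; the last joint's range is limited). The gripper opens to 93 mm and grips with 3 to 60 N. Pads are 15 mm wide; open, the fingers measure 128 mm over their backs; the gripper's body (75 mm by 188 mm) begins 65 mm behind the grasp point.
Start: joints at [-1.182, 0.116, 1.442, -0, 1.584, -0.038], TCP at [0.279, -0.614, 0.303] pointing down, gripper open.
Joint ranges: [-2.83, 2.83], [-0.83, 2.19], [0.07, 2.5], [-1.14, 4.28], [0.01, 3], [-2.97, 2.97]. Speed limits (rad/s): [1.89, 1.89, 2.22, 3.14, 3.14, 3.14].

## Interface

Orientations are given as a unit quaternion [x, y, z, w].
In Python, from bench import readout, imaging, bot gives the robot as it stands.
- The arm moves only by the shell command python3 -m creep 'ROWS' [OPENING]. ROWS is JSON, a list of rows, each an object of numbers: "dx", "dy", "dz": the shift along the tool's x, y, z as a fraction of full scale; "wx", "wy", "wz": the turn, a rotation vector about the tool's x, y, z as a fraction of full scale. A call has 1 to 12 rows; each row shifts and turns the commanded pose from where the row before left it, along the tool's axes as they then stand; what a row does not reach is not made up. Full scale, the value 1, is 30 mm for a shift and 0.12 rad for a turn. A row lasts 1/12 s, in which the tool goes at most 41.7 mm and 7.16 degrees, less where a joint would pass 70% of its speed; a pose out of reach is approached as far as the arm can. A call with a number of a shift or a turn outside -1 to 1 is refused whole. A call with a gripper value outside its range is refused whole. OPENING is the closure, from -1 (fully open) to 1 (shut), set as the call begins (- or left out, the last holds). The fingers move at their own pace and stop on an object; the grip force is fixed at half the most. Time passes only in rows, so rows that do not move let the fingers close. It gives the time, the measured TCP pose, the force, the opening and the grip force at its end, in the units of the state.
- readout.observe(): the state, without advancing time (a new reading comes with each control period).
- imaging.snapshot(name): name is "side" or "top"; returns the picture (480x640x3 uint8, red, green, blue); there is no depth.
- imaging.get_calibration(name): a dict with "mtx" (3x3 intrinsics, pixels), "world_to_cam" (4x4, takes a point from world to camera coordinates). Camera axes: x right, y up, looking along -z (the intrinsics and any distortion apply to the point x, -y, -z); pixel columns grow to the right and rows downward; lengths in m; the calibration is good to about 2 mm. A picture is of the moment at which its call begins. get_calibration takes no time and is no camera call.
- bot.job_done(): hands the job in; it is judged then, once.
The state is a dict: "time_s": time; "joint_positions": joint angles; "joint_velocities": joint speeds; "joint_efforts": joint torques, N m; "eef_pos": TCP position; "tcp_rot": TCP orientation; "contact_force": force on the tool from outside, world axes, zero at the start; "wrist_torque": the same for the moment, N m; "width": opening from 0.0 (shut) to 1.0 (fully open); "gripper_force": force on a finger pad.
Only numpy, scipy, OpenCV 4.12 (cv2) and the standard library are available. Lean on these libraries where they do the work, as an engineer would, in place of code of your own. Each camera call takes 0.05 s, during which the arm holds its last target. There are 200 camera calls.

## Working session

There is one attempt and no reset: what is moved stays moved. The work goes in short steps, Python scripts to look and compute and a shell command to move; the robot and the scene stay as the last step left them, time stands still between calls to the robot, and variables do not carry over. Pictures are saved under pics/ and viewed, at most 10 in all, crops included, and the job is handed in when it is done.

```bash
ls; mkdir -p pics; python3 - <<'E'
from bench import readout, imaging, bot
import cv2
print(readout.observe())
for n in ("top","side"):
    im=imaging.snapshot(n); cv2.imwrite(f"pics/{n}0.png",im[:,:,::-1])
    c=imaging.get_calibration(n); print(n,c)
E
```

```text
pics
{'time_s': 0.0, 'joint_positions': array([-1.18183994e+00,  1.16477364e-01,  1.44228464e+00, -3.05597597e-05,
        1.58399306e+00, -3.77964430e-02]), 'joint_velocities': array([ 0.00096922, -0.00051504, -0.00124758,  0.00103431, -0.00040749,
        0.00243719]), 'joint_efforts': array([-1.45254671e-04, -7.21255589e+01, -6.22609663e+01,  7.79658230e-02,
        2.38491845e-02, -9.63370030e-05]), 'eef_pos': array([ 0.27933882, -0.61436252,  0.30199891]), 'tcp_rot': array([ 9.77321370e-01,  2.11760718e-01, -1.16567956e-04, -5.69598977e-04]), 'contact_force': array([0.55013625, 0.20042504, 0.84294997]), 'wrist_torque': array([ 5.96370771e-05, -6.75978497e-03,  6.57429013e-04]), 'gripper_force': 0.0, 'width': 0.9996906267274832}
top {'mtx': array([[579.47242244,   0.        , 330.89775123],
       [  0.        , 579.47242244, 238.08986431],
       [  0.        ,   0.        ,   1.        ]]), 'world_to_cam': array([[-0.02405056, -0.99968776,  0.00677823, -0.02694413],
       [ 0.98739812, -0.02269296,  0.15662048, -0.55286165],
       [-0.15641776,  0.01045962,  0.9876356 , -1.17745666],
       [ 0.        ,  0.        ,  0.        ,  1.        ]])}
side {'mtx': array([[448.40750748,   0.        , 321.39304231],
       [  0.        , 448.40750748, 235.79443123],
       [  0.        ,   0.        ,   1.        ]]), 'world_to_cam': array([[-0.97877913, -0.20405717, -0.01876374,  0.52481847],
       [ 0.12700188, -0.67592902,  0.7259411 , -0.14079563],
       [-0.16081645,  0.70815297,  0.68750086, -0.81368159],
       [ 0.        ,  0.        ,  0.        ,  1.        ]])}
```

View pics/top0.png

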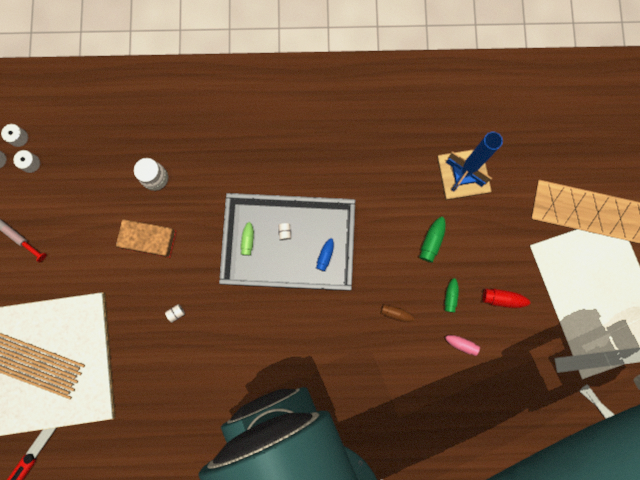

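View pics/side0.png

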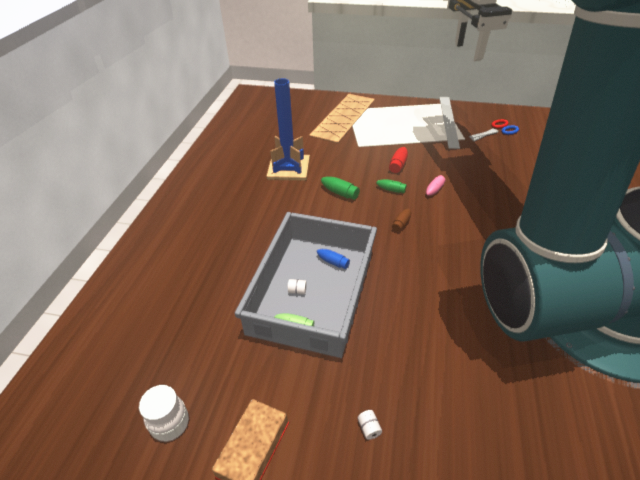

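The rocket stands on the right (y<0), so far_right is the target corner. The small green cone is at top px (452,295), the stray plug at (175,313) and the tote rim spans about (220–355, 194–290).

```bash
cat > h.py <<'E'
import numpy as np, cv2
from scipy.spatial.transform import Rotation as R
from bench import readout, imaging, bot
def ray(n,uv,z):
    c=imaging.get_calibration(n);K=c["mtx"];T=c["world_to_cam"]
    d=np.array([(uv[0]-K[0,2])/K[0,0],-(uv[1]-K[1,2])/K[1,1],-1.])
    d=T[:3,:3].T@d;o=-T[:3,:3].T@T[:3,3]
    return o+d*(z-o[2])/d[2]
def proj(n,p):
    c=imaging.get_calibration(n);q=c["world_to_cam"]@np.r_[p,1];q=c["mtx"]@np.array([q[0],-q[1],-q[2]]);return q[:2]/q[2]
def blob(n,im,lo,hi,box):
    m=cv2.inRange(cv2.cvtColor(im,cv2.COLOR_RGB2HSV),lo,hi);k=np.zeros_like(m);x0,y0,x1,y1=box;k[y0:y1,x0:x1]=m[y0:y1,x0:x1]
    cs,_=cv2.findContours(k,cv2.RETR_EXTERNAL,cv2.CHAIN_APPROX_NONE)
    return max(cs,key=cv2.contourArea)[:,0,:].astype(float)
def rect(n,c,z):
    P=np.array([ray(n,u,z)[:2] for u in c],dtype=np.float32)
    return cv2.minAreaRect(P*1000),P
def plan(p,Rt=None):
    s=readout.observe();C=R.from_quat(s["tcp_rot"])
    print("t",s["time_s"],"tcp",s["eef_pos"].round(4),"q",s["tcp_rot"].round(3),"F",s["contact_force"].round(1),"w",round(s["width"],3),"g",s["gripper_force"])
    print("shift units now",(C.inv().apply(np.array(p)-s["eef_pos"])/.03).round(2))
    if Rt is not None:
        print("turn units",((C.inv()*Rt).as_rotvec()/.12).round(2)," shift after turn",(Rt.inv().apply(np.array(p)-s["eef_pos"])/.03).round(2))
def down(a): # tool down, tool x at world angle a
    return R.from_matrix(np.array([[np.cos(a),np.sin(a),0],[np.sin(a),-np.cos(a),0],[0,0,-1]]))
E
python3 - <<'E'
from h import *
im=cv2.cvtColor(cv2.imread("pics/top0.png"),cv2.COLOR_BGR2RGB)
si=cv2.cvtColor(cv2.imread("pics/side0.png"),cv2.COLOR_BGR2RGB)
def rep(name,c,z):
    r,P=rect("top",c,z);print(name,"rect",np.round(r[0]),np.round(r[1]),"ang",round(r[2],1),"npts",len(c),"mean",P.mean(0).round(3));return P
g=rep("green",blob("top",im,(45,80,30),(80,255,255),(435,270,470,320)),.013)
c,ax=cv2.PCACompute(g.astype(np.float32),None)[:2] if 0 else cv2.PCACompute(g.astype(np.float32),mean=None)
t=(g-c)@ax[0];w=(g-c)@ax[1];print("axis",ax[0],"halfwidth at + end",abs(w[t>.02]).mean(),"- end",abs(w[t<-.02]).mean(),t.min(),t.max())
rep("plug",blob("top",im,(0,0,120),(180,70,255),(155,298,195,328)),.013)
print("side plug",np.round(ray("side",blob("side",si,(0,0,120),(180,80,255),(345,400,395,450)).mean(0),.013),3))
print("side green",np.round(ray("side",blob("side",si,(45,80,30),(80,255,255),(370,175,415,198)).mean(0),.013),3))
c=blob("top",im,(0,0,60),(180,60,255),(205,180,370,300));r,P=rect("top",c,.07);print("tote",r,"\n",cv2.boxPoints(r).round())
for nm,u,z in (("jar",(148,168),.07),("rocketboard",(465,174),.01),("block",(145,236),.034)): print(nm,ray("top",u,z).round(3))
E
```

```text
green rect [ 429. -294.] [26. 72.] ang 80.3 npts 75 mean [ 0.426 -0.294]
axis [ 0.9787771  -0.20492777] halfwidth at + end 0.006381588 - end 0.0075904625 -0.033100862 0.038983736
plug rect [404. 296.] [25. 34.] ang 31.1 npts 44 mean [0.404 0.295]
side plug [0.403 0.292 0.013]
side green [ 0.424 -0.296  0.013]
tote ((544.4791870117188, 49.447547912597656), (270.0206298828125, 190.68775939941406), 85.88663482666016) 
 [[440. -78.]
 [630. -92.]
 [649. 177.]
 [459. 191.]]
jar [0.705 0.34  0.07 ]
rocketboard [ 0.694 -0.34   0.01 ]
block [0.567 0.354 0.034]
```

```bash
python3 - <<'E'
from h import *
plan([.418,-.292,.10],down(-.18))
p=ray("top",(268,262),.017);print("place cone centre",p)
T=lambda x,y:np.array([.5445,.0495])+R.from_euler("z",-.072).as_matrix()[:2,:2]@[x,y]
print("grip rim",T(-.05,.130),"corner",T(.089,-.129))
E
```

```text
t 0.1 tcp [ 0.2794 -0.6144  0.3021] q [ 0.977  0.212 -0.    -0.   ] F [-0.3  0.1 -0.3] w 1.002 g 0.0
shift units now [ 8.65 -7.86  6.74]
turn units [-0.01  0.    5.06]  shift after turn [  2.62 -11.4    6.74]
place cone centre [0.50763665 0.09548466 0.017     ]
grip rim [0.50398146 0.18276008] corner [ 0.62398943 -0.08556824]
```

```bash
python3 -m creep '[{"wz":0.84,"dz":0.4},{"wz":0.84,"dz":0.4},{"wz":0.84,"dz":0.4},{"wz":0.84,"dz":0.4},{"wz":0.85,"dz":0.4},{"wz":0.85,"dz":0.4},{"dy":-1},{"dy":-1},{"dy":-1},{"dy":-1},{"dy":-1},{"dy":-1}]' -1; python3 -m creep '[{"dy":-1,"dx":0.5,"dz":0.4},{"dy":-1,"dx":0.5,"dz":0.4},{"dy":-1,"dx":0.5,"dz":0.4},{"dy":-1,"dx":0.5,"dz":0.4},{"dy":-1,"dx":0.5,"dz":0.4},{"dy":-0.4,"dx":0.12},{},{}]'; python3 -c "
from h import *
im=imaging.snapshot('top');cv2.imwrite('pics/t1.png',im[:,:,::-1])
plan([.418,-.292,.088],down(-.18))"
```

```text
t 0.15 tcp [ 0.2794 -0.6144  0.3022] q [ 0.977  0.212 -0.    -0.   ] F [ 0.5  0.1 -0.4] w 0.999 g 0.0
shift units now [ 8.65 -7.86  7.15]
turn units [-0.01  0.    5.06]  shift after turn [  2.62 -11.4    7.14]invalid input
invalid input
```

```bash
python3 -m creep '[{"dx":0,"dy":0,"dz":0.4,"wx":0,"wy":0,"wz":0.84},{"dx":0,"dy":0,"dz":0.4,"wx":0,"wy":0,"wz":0.84},{"dx":0,"dy":0,"dz":0.4,"wx":0,"wy":0,"wz":0.84},{"dx":0,"dy":0,"dz":0.4,"wx":0,"wy":0,"wz":0.84},{"dx":0,"dy":0,"dz":0.4,"wx":0,"wy":0,"wz":0.85},{"dx":0,"dy":0,"dz":0.4,"wx":0,"wy":0,"wz":0.85},{"dx":0,"dy":-1,"dz":0,"wx":0,"wy":0,"wz":0},{"dx":0,"dy":-1,"dz":0,"wx":0,"wy":0,"wz":0},{"dx":0,"dy":-1,"dz":0,"wx":0,"wy":0,"wz":0},{"dx":0,"dy":-1,"dz":0,"wx":0,"wy":0,"wz":0},{"dx":0,"dy":-1,"dz":0,"wx":0,"wy":0,"wz":0},{"dx":0,"dy":-1,"dz":0,"wx":0,"wy":0,"wz":0}]' -1; python3 -c "
from h import *
plan([.418,-.292,.088],down(-.18))"
```

```text
time_s: 1.15
eef_pos: [0.3117, -0.4359, 0.2304]
tcp_rot: [0.996, -0.09, -0.0, -0.0]
contact_force: [0.3, 0.2, -0.2]
width: 0.999
gripper_force: 0.0
t 1.15 tcp [ 0.3117 -0.4359  0.2304] q [ 0.996 -0.09  -0.    -0.   ] F [ 0.3  0.2 -0.2] w 0.999 g 0.0
shift units now [ 2.63 -5.35  4.75]
turn units [-0.  0. -0.]  shift after turn [ 2.63 -5.35  4.75]
```

```bash
python3 -m creep '[{"dx":0.44,"dy":-0.89,"dz":0.3,"wx":0,"wy":0,"wz":0},{"dx":0.44,"dy":-0.89,"dz":0.3,"wx":0,"wy":0,"wz":0},{"dx":0.44,"dy":-0.89,"dz":0.3,"wx":0,"wy":0,"wz":0},{"dx":0.44,"dy":-0.89,"dz":0.3,"wx":0,"wy":0,"wz":0},{"dx":0.44,"dy":-0.89,"dz":0.3,"wx":0,"wy":0,"wz":0},{"dx":0.43,"dy":-0.9,"dz":0.3,"wx":0,"wy":0,"wz":0},{"dx":0,"dy":0,"dz":0.7,"wx":0,"wy":0,"wz":0},{"dx":0,"dy":0,"dz":0.7,"wx":0,"wy":0,"wz":0},{"dx":0,"dy":0,"dz":0.7,"wx":0,"wy":0,"wz":0},{"dx":0,"dy":0,"dz":0.5,"wx":0,"wy":0,"wz":0},{"dx":0,"dy":0,"dz":0.35,"wx":0,"wy":0,"wz":0},{"dx":0,"dy":0,"dz":0,"wx":0,"wy":0,"wz":0}]'; python3 -c "
from h import *
plan([.418,-.292,.088],down(-.18))
im=imaging.snapshot('side');cv2.imwrite('pics/s1.png',cv2.resize(im[120:300,280:520,::-1],None,fx=3,fy=3))"
```

```text
time_s: 2.15
eef_pos: [0.4174, -0.2931, 0.0861]
tcp_rot: [0.996, -0.09, -0.001, -0.001]
contact_force: [-0.3, 0.2, -0.3]
width: 1.001
gripper_force: 0.0
t 2.15 tcp [ 0.4174 -0.2931  0.0861] q [ 0.996 -0.09  -0.001 -0.001] F [-0.3  0.2 -0.3] w 1.001 g 0.0
shift units now [ 0.01 -0.04 -0.06]
turn units [-0.01  0.02 -0.  ]  shift after turn [ 0.01 -0.04 -0.06]
```

View pics/s1.png

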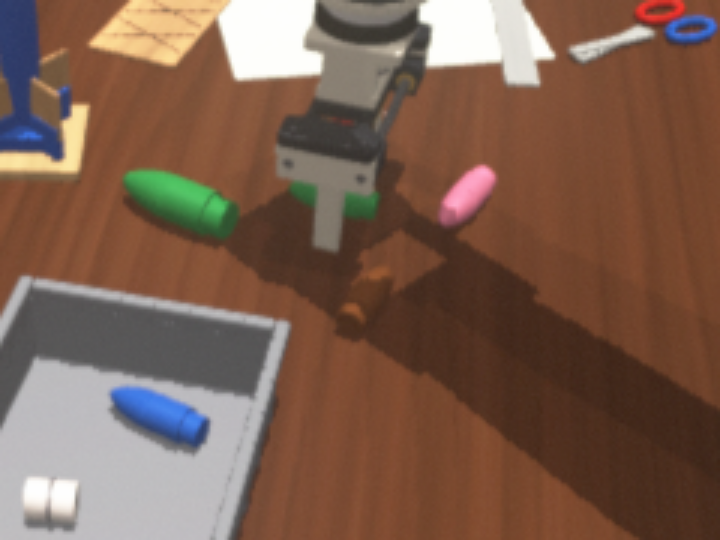

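The fingers straddle the green cone (crop px 290–378, 180–220), so I'll close and lift.

```bash
python3 -m creep '[{"dx":0,"dy":0,"dz":0,"wx":0,"wy":0,"wz":0},{"dx":0,"dy":0,"dz":0,"wx":0,"wy":0,"wz":0},{"dx":0,"dy":0,"dz":0,"wx":0,"wy":0,"wz":0},{"dx":0,"dy":0,"dz":0,"wx":0,"wy":0,"wz":0},{"dx":0,"dy":0,"dz":0,"wx":0,"wy":0,"wz":0},{"dx":0,"dy":0,"dz":0,"wx":0,"wy":0,"wz":0},{"dx":0,"dy":0,"dz":0,"wx":0,"wy":0,"wz":0},{"dx":0,"dy":0,"dz":0,"wx":0,"wy":0,"wz":0}]' 1;  python3 -m creep '[{"dx":0,"dy":0,"dz":-0.5,"wx":0,"wy":0,"wz":0},{"dx":0,"dy":0,"dz":-1,"wx":0,"wy":0,"wz":0},{"dx":0,"dy":0,"dz":-1,"wx":0,"wy":0,"wz":0},{"dx":0,"dy":0,"dz":-1,"wx":0,"wy":0,"wz":0}]'; python3 -c "
from h import *
plan([.4965,.096,.094],down(-.07))
print(proj('top',[.4965,.096,.03]))"
```

```text
time_s: 2.87
eef_pos: [0.4181, -0.2936, 0.0883]
tcp_rot: [0.996, -0.09, 0.0, 0.0]
contact_force: [-0.1, -0.4, 0.0]
width: 0.478
gripper_force: 0.0
time_s: 3.2
eef_pos: [0.4179, -0.2935, 0.1944]
tcp_rot: [0.996, -0.09, -0.0, -0.0]
contact_force: [-0.2, 0.1, 0.4]
width: 0.189
gripper_force: 0.0
t 3.2 tcp [ 0.4179 -0.2935  0.1944] q [ 0.996 -0.09  -0.    -0.   ] F [-0.2  0.1  0.4] w 0.189 g 0.0
shift units now [  0.25 -13.24   3.35]
turn units [-0.    0.   -0.92]  shift after turn [  1.71 -13.13   3.35]
[267.17538636 266.53068889]
```

The fingers close more slowly than I allowed, so I lifted too early. I'll reopen and check the cone.

```bash
python3 -m creep '[{"dx":0,"dy":0,"dz":0,"wx":0,"wy":0,"wz":0},{"dx":0,"dy":0,"dz":0,"wx":0,"wy":0,"wz":0},{"dx":0,"dy":0,"dz":0,"wx":0,"wy":0,"wz":0},{"dx":0,"dy":0,"dz":0,"wx":0,"wy":0,"wz":0},{"dx":0,"dy":0,"dz":0,"wx":0,"wy":0,"wz":0},{"dx":0,"dy":0,"dz":0,"wx":0,"wy":0,"wz":0},{"dx":0,"dy":0,"dz":0,"wx":0,"wy":0,"wz":0},{"dx":0,"dy":0,"dz":0,"wx":0,"wy":0,"wz":0},{"dx":0,"dy":0,"dz":0,"wx":0,"wy":0,"wz":0},{"dx":0,"dy":0,"dz":0,"wx":0,"wy":0,"wz":0}]' -1; python3 -c "
from h import *
im=imaging.snapshot('side');cv2.imwrite('pics/s2.png',cv2.resize(im[120:300,280:520,::-1],None,fx=3,fy=3))
c=blob('side',im,(45,80,30),(80,255,255),(370,170,420,205));print(c.min(0),c.max(0),ray('side',c.mean(0),.013))
plan([.418,-.292,.088],down(-.18))"
```

```text
time_s: 4.03
eef_pos: [0.4181, -0.2936, 0.1932]
tcp_rot: [0.996, -0.09, -0.0, -0.0]
contact_force: [0.6, -0.3, 0.6]
width: 0.858
gripper_force: 0.0
[377. 179.] [405. 192.] [ 0.4243328  -0.29523367  0.013     ]
t 4.0833 tcp [ 0.4181 -0.2936  0.1932] q [ 0.996 -0.09  -0.    -0.   ] F [ 0.  -0.  -0.2] w 0.899 g 0.0
shift units now [-0.01 -0.05  3.51]
turn units [-0.  0. -0.]  shift after turn [-0.01 -0.05  3.51]
```

View pics/s2.png

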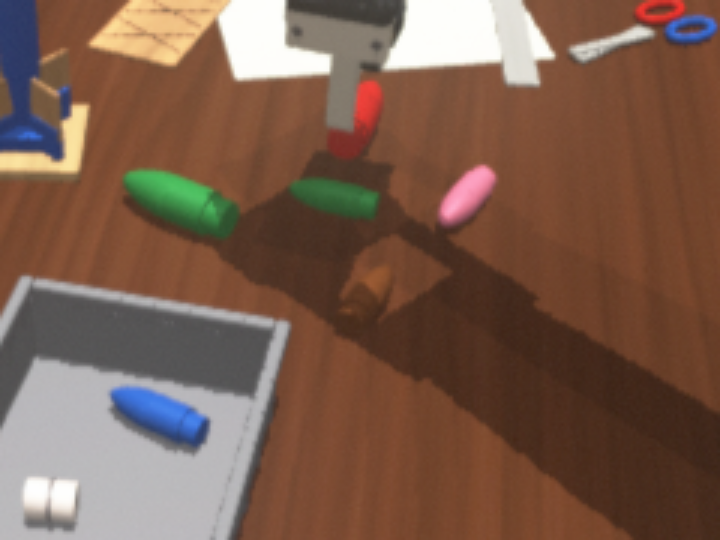

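The cone hasn't moved (crop px 290–378, tip at left). I'll go down again and allow enough closing time.

```bash
python3 -m creep '[{"dx":0,"dy":0,"dz":0.9,"wx":0,"wy":0,"wz":0},{"dx":0,"dy":0,"dz":0.9,"wx":0,"wy":0,"wz":0},{"dx":0,"dy":0,"dz":0.9,"wx":0,"wy":0,"wz":0},{"dx":0,"dy":-0.05,"dz":0.5,"wx":0,"wy":0,"wz":0},{"dx":0,"dy":0,"dz":0.3,"wx":0,"wy":0,"wz":0}]';  python3 -m creep '[{"dx":0,"dy":0,"dz":0,"wx":0,"wy":0,"wz":0},{"dx":0,"dy":0,"dz":0,"wx":0,"wy":0,"wz":0},{"dx":0,"dy":0,"dz":0,"wx":0,"wy":0,"wz":0},{"dx":0,"dy":0,"dz":0,"wx":0,"wy":0,"wz":0},{"dx":0,"dy":0,"dz":0,"wx":0,"wy":0,"wz":0},{"dx":0,"dy":0,"dz":0,"wx":0,"wy":0,"wz":0},{"dx":0,"dy":0,"dz":0,"wx":0,"wy":0,"wz":0},{"dx":0,"dy":0,"dz":0,"wx":0,"wy":0,"wz":0},{"dx":0,"dy":0,"dz":0,"wx":0,"wy":0,"wz":0},{"dx":0,"dy":0,"dz":0,"wx":0,"wy":0,"wz":0},{"dx":0,"dy":0,"dz":0,"wx":0,"wy":0,"wz":0},{"dx":0,"dy":0,"dz":0,"wx":0,"wy":0,"wz":0}]' 1
```

```text
time_s: 4.5
eef_pos: [0.4178, -0.2916, 0.0861]
tcp_rot: [0.996, -0.09, -0.001, -0.001]
contact_force: [-0.2, 0.3, -0.2]
width: 1.0
gripper_force: 0.0
time_s: 5.5
eef_pos: [0.4184, -0.2922, 0.0882]
tcp_rot: [0.996, -0.09, -0.0, -0.0]
contact_force: [-0.2, -0.2, 0.7]
width: 0.269
gripper_force: 30.0
```

```bash
python3 -m creep '[{"dx":0,"dy":0,"dz":-0.7,"wx":0,"wy":0,"wz":0},{"dx":0,"dy":0,"dz":-1,"wx":0,"wy":0,"wz":0},{"dx":0,"dy":0,"dz":-1,"wx":0,"wy":0,"wz":0},{"dx":0,"dy":-1,"dz":-1,"wx":0,"wy":0,"wz":0},{"dx":0,"dy":-1,"dz":0,"wx":0,"wy":0,"wz":0},{"dx":0,"dy":-1,"dz":0,"wx":0,"wy":0,"wz":0},{"dx":0,"dy":-1,"dz":0,"wx":0,"wy":0,"wz":0},{"dx":0,"dy":-1,"dz":0,"wx":0,"wy":0,"wz":0},{"dx":0,"dy":-1,"dz":0,"wx":0,"wy":0,"wz":0},{"dx":0,"dy":-1,"dz":0,"wx":0,"wy":0,"wz":0},{"dx":0,"dy":-1,"dz":0,"wx":0,"wy":0,"wz":0},{"dx":0,"dy":-1,"dz":0,"wx":0,"wy":0,"wz":0}]';  python3 -m creep '[{"dx":0,"dy":-1,"dz":0,"wx":0,"wy":0,"wz":0},{"dx":0,"dy":-1,"dz":0,"wx":0,"wy":0,"wz":0},{"dx":0,"dy":-1,"dz":0,"wx":0,"wy":0,"wz":0},{"dx":0,"dy":-0.5,"dz":0,"wx":0,"wy":0,"wz":-0.45},{"dx":0,"dy":0,"dz":0,"wx":0,"wy":0,"wz":-0.45},{"dx":0,"dy":0,"dz":0,"wx":0,"wy":0,"wz":0}]';python3 -c "
from h import *
plan([.4965,.096,.096],down(-.07))"
```

```text
time_s: 6.5
eef_pos: [0.4667, -0.0256, 0.1988]
tcp_rot: [0.996, -0.09, 0.0, -0.0]
contact_force: [0.2, -0.5, -0.5]
width: 0.274
gripper_force: 30.0
time_s: 7.0
eef_pos: [0.4856, 0.0771, 0.1985]
tcp_rot: [0.999, -0.034, -0.0, 0.0]
contact_force: [0.2, -0.1, -0.1]
width: 0.272
gripper_force: 30.0
t 7.0 tcp [0.4856 0.0771 0.1985] q [ 0.999 -0.034 -0.     0.   ] F [ 0.2 -0.1 -0.1] w 0.272 g 29.986419081687927
shift units now [ 0.32 -0.65  3.42]
turn units [0.   0.   0.02]  shift after turn [ 0.32 -0.65  3.42]
```

```bash
python3 -m creep '[{"dx":0.3,"dy":-0.4,"dz":0.8,"wx":0,"wy":0,"wz":0},{"dx":0.17,"dy":-0.25,"dz":0.8,"wx":0,"wy":0,"wz":0},{"dx":0,"dy":0,"dz":0.8,"wx":0,"wy":0,"wz":0},{"dx":0,"dy":0,"dz":0.6,"wx":0,"wy":0,"wz":0},{"dx":0,"dy":0,"dz":0.4,"wx":0,"wy":0,"wz":0},{"dx":0,"dy":0,"dz":0,"wx":0,"wy":0,"wz":0},{"dx":0,"dy":0,"dz":0,"wx":0,"wy":0,"wz":0}]';  python3 -m creep '[{"dx":0,"dy":0,"dz":0,"wx":0,"wy":0,"wz":0},{"dx":0,"dy":0,"dz":0,"wx":0,"wy":0,"wz":0},{"dx":0,"dy":0,"dz":0,"wx":0,"wy":0,"wz":0},{"dx":0,"dy":0,"dz":0,"wx":0,"wy":0,"wz":0},{"dx":0,"dy":0,"dz":0,"wx":0,"wy":0,"wz":0},{"dx":0,"dy":0,"dz":-0.7,"wx":0,"wy":0,"wz":0},{"dx":0,"dy":0,"dz":-1,"wx":0,"wy":0,"wz":0},{"dx":0,"dy":0,"dz":-1,"wx":0,"wy":0,"wz":0},{"dx":0,"dy":0,"dz":-1,"wx":0,"wy":0,"wz":0}]' 0.1;python3 -c "
from h import *
for a in (31.1,-58.9): plan([.404,.296,.088],down(np.radians(a)))"
```

```text
time_s: 7.58
eef_pos: [0.5011, 0.0943, 0.0969]
tcp_rot: [0.999, -0.037, -0.0, 0.0]
contact_force: [0.2, 0.5, 0.3]
width: 0.269
gripper_force: 30.0
time_s: 8.33
eef_pos: [0.5008, 0.0946, 0.2092]
tcp_rot: [0.999, -0.036, -0.0, 0.0]
contact_force: [0.7, -0.3, 0.3]
width: 0.451
gripper_force: 0.0
t 8.3333 tcp [0.5008 0.0946 0.2092] q [ 0.999 -0.036 -0.     0.   ] F [ 0.7 -0.3  0.3] w 0.451 g 0.0
shift units now [-3.7  -6.46  4.04]
turn units [-0.    0.   -5.13]  shift after turn [ 0.7  -7.41  4.04]
t 8.3333 tcp [0.5008 0.0946 0.2092] q [ 0.999 -0.036 -0.     0.   ] F [ 0.7 -0.3  0.3] w 0.451 g 0.0
shift units now [-3.7  -6.46  4.04]
turn units [0.   0.   7.96]  shift after turn [-7.41 -0.7   4.04]
```

```bash
python3 -m creep '[{"dx":0,"dy":0,"dz":0,"wx":0,"wy":0,"wz":1},{"dx":0,"dy":0,"dz":0,"wx":0,"wy":0,"wz":1},{"dx":0,"dy":0,"dz":0,"wx":0,"wy":0,"wz":1},{"dx":0,"dy":0,"dz":0,"wx":0,"wy":0,"wz":1},{"dx":0,"dy":0,"dz":0,"wx":0,"wy":0,"wz":1},{"dx":0,"dy":0,"dz":0,"wx":0,"wy":0,"wz":1},{"dx":0,"dy":0,"dz":0,"wx":0,"wy":0,"wz":1},{"dx":0,"dy":0,"dz":0,"wx":0,"wy":0,"wz":0.96}]' -1;  python3 -m creep '[{"dx":-1,"dy":-0.1,"dz":0,"wx":0,"wy":0,"wz":0},{"dx":-1,"dy":-0.1,"dz":0,"wx":0,"wy":0,"wz":0},{"dx":-1,"dy":-0.1,"dz":0,"wx":0,"wy":0,"wz":0},{"dx":-1,"dy":-0.1,"dz":0,"wx":0,"wy":0,"wz":0},{"dx":-1,"dy":-0.1,"dz":0,"wx":0,"wy":0,"wz":0},{"dx":-1,"dy":-0.1,"dz":0,"wx":0,"wy":0,"wz":0},{"dx":-1,"dy":-0.1,"dz":0.3,"wx":0,"wy":0,"wz":0},{"dx":-0.4,"dy":0,"dz":0.3,"wx":0,"wy":0,"wz":0},{"dx":0,"dy":0,"dz":0,"wx":0,"wy":0,"wz":0}]';python3 -c "
from h import *
plan([.404,.295,.088],down(np.radians(-58.9)))
print(readout.observe()['joint_positions'].round(2))
im=imaging.snapshot('top');cv2.imwrite('pics/t3.png',im[150:390,100:420,::-1].repeat(2,0).repeat(2,1))"
```

```text
time_s: 9.0
eef_pos: [0.501, 0.0947, 0.2079]
tcp_rot: [0.869, -0.494, 0.0, -0.0]
contact_force: [0.1, -0.6, 0.0]
width: 0.969
gripper_force: 0.0
time_s: 9.75
eef_pos: [0.4234, 0.2447, 0.1876]
tcp_rot: [0.887, -0.46, -0.021, -0.015]
contact_force: [0.3, -0.5, -1.4]
width: 1.002
gripper_force: 0.0
t 9.75 tcp [0.4234 0.2447 0.1876] q [ 0.887 -0.46  -0.021 -0.015] F [ 0.3 -0.5 -1.4] w 1.002 g 0.0
shift units now [-1.58 -0.41  3.41]
turn units [-0.05  0.42  0.59]  shift after turn [-1.77 -0.31  3.32]
[ 0.45 -0.25  1.97  0.05  1.41  2.97]
```

View pics/t3.png

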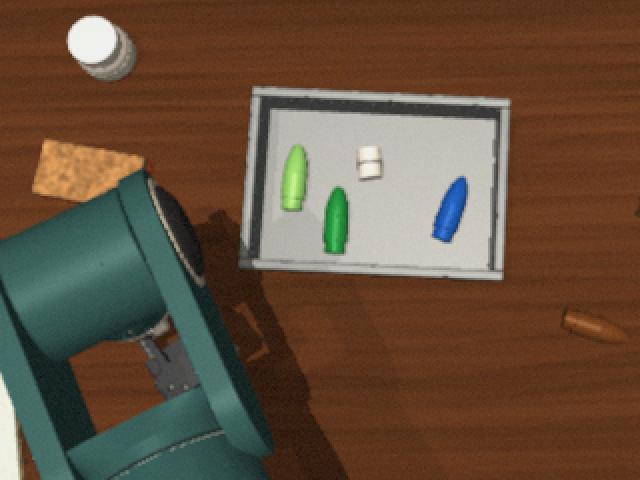

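The green cone lies in the tote. Joint 6 reached its limit, so I'll turn back and grip the plug across its ends instead.

```bash
python3 -m creep '[{"dx":0,"dy":0,"dz":0,"wx":0,"wy":0,"wz":-1},{"dx":0,"dy":0,"dz":0,"wx":0,"wy":0,"wz":-1},{"dx":0,"dy":0,"dz":0,"wx":0,"wy":0,"wz":-1},{"dx":0,"dy":0,"dz":0,"wx":0,"wy":0,"wz":-1},{"dx":0,"dy":0,"dz":0,"wx":0,"wy":0,"wz":-1},{"dx":0,"dy":0,"dz":0,"wx":0,"wy":0,"wz":-1},{"dx":0,"dy":0,"dz":0,"wx":0,"wy":0,"wz":-1},{"dx":0,"dy":0,"dz":0,"wx":0,"wy":0,"wz":-1},{"dx":0,"dy":0,"dz":0,"wx":0,"wy":0,"wz":-1},{"dx":0,"dy":0,"dz":0,"wx":0,"wy":0,"wz":-1},{"dx":0,"dy":0,"dz":0,"wx":0,"wy":0,"wz":-1},{"dx":0,"dy":0,"dz":0,"wx":0,"wy":0,"wz":-1}]';python3 -c "
from h import *
plan([.404,.295,.088],down(np.radians(31.1)))
print(readout.observe()['joint_positions'].round(2))"
```

```text
time_s: 10.8
eef_pos: [0.4249, 0.2438, 0.1901]
tcp_rot: [0.97, 0.241, -0.004, -0.024]
contact_force: [0.0, 1.1, -0.9]
width: 0.999
gripper_force: 0.0
t 10.8 tcp [0.4249 0.2438 0.1901] q [ 0.97   0.241 -0.004 -0.024] F [ 0.   1.1 -0.9] w 0.999 g 0.0
shift units now [ 0.17 -1.66  3.49]
turn units [-0.41 -0.04 -0.46]  shift after turn [ 0.28 -1.82  3.4 ]
[ 0.45 -0.25  1.97  0.05  1.42  1.52]
```

```bash
python3 -m creep '[{"dx":0,"dy":0,"dz":0,"wx":-0.41,"wy":-0.04,"wz":-0.46},{"dx":0.14,"dy":-0.9,"dz":0.4,"wx":0,"wy":0,"wz":0},{"dx":0.14,"dy":-0.92,"dz":0.6,"wx":0,"wy":0,"wz":0},{"dx":0,"dy":0,"dz":0.6,"wx":0,"wy":0,"wz":0},{"dx":0,"dy":0,"dz":0.6,"wx":0,"wy":0,"wz":0},{"dx":0,"dy":0,"dz":0,"wx":0,"wy":0,"wz":0},{"dx":0,"dy":0,"dz":0,"wx":0,"wy":0,"wz":0}]';python3 -c "
from h import *
plan([.404,.295,.088],down(np.radians(31.1)))
im=imaging.snapshot('side');cv2.imwrite('pics/s4.png',im[300:,240:500,::-1].repeat(2,0).repeat(2,1))"
```

```text
time_s: 11.38
eef_pos: [0.4038, 0.2952, 0.1238]
tcp_rot: [0.964, 0.265, -0.001, 0.0]
contact_force: [-0.5, -0.7, 0.7]
width: 1.002
gripper_force: 0.0
t 11.3833 tcp [0.4038 0.2952 0.1238] q [ 0.964  0.265 -0.001  0.   ] F [-0.5 -0.7  0.7] w 1.002 g 0.0
shift units now [0.   0.01 1.19]
turn units [-0.    0.01 -0.05]  shift after turn [0.   0.01 1.19]
```

View pics/s4.png

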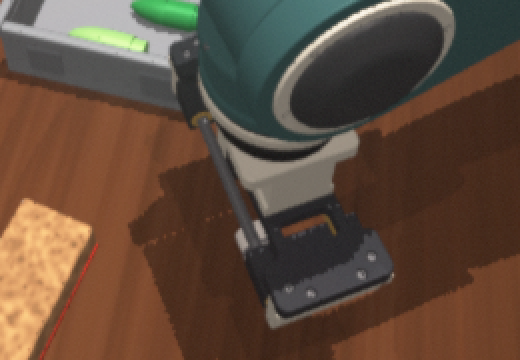

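The gripper hides the plug at about crop (310,240). I'll trust the two-view measurement, go down and close.

```bash
python3 -m creep '[{"dx":0,"dy":0,"dz":0.5,"wx":0,"wy":0,"wz":0},{"dx":0,"dy":0,"dz":0.5,"wx":0,"wy":0,"wz":0},{"dx":0,"dy":0,"dz":0.2,"wx":0,"wy":0,"wz":0}]';  python3 -m creep '[{"dx":0,"dy":0,"dz":0,"wx":0,"wy":0,"wz":0},{"dx":0,"dy":0,"dz":0,"wx":0,"wy":0,"wz":0},{"dx":0,"dy":0,"dz":0,"wx":0,"wy":0,"wz":0},{"dx":0,"dy":0,"dz":0,"wx":0,"wy":0,"wz":0},{"dx":0,"dy":0,"dz":0,"wx":0,"wy":0,"wz":0},{"dx":0,"dy":0,"dz":0,"wx":0,"wy":0,"wz":0},{"dx":0,"dy":0,"dz":0,"wx":0,"wy":0,"wz":0},{"dx":0,"dy":0,"dz":0,"wx":0,"wy":0,"wz":0},{"dx":0,"dy":0,"dz":0,"wx":0,"wy":0,"wz":0},{"dx":0,"dy":0,"dz":0,"wx":0,"wy":0,"wz":0},{"dx":0,"dy":0,"dz":0,"wx":0,"wy":0,"wz":0},{"dx":0,"dy":0,"dz":0,"wx":0,"wy":0,"wz":0}]' 1
```

```text
time_s: 11.68
eef_pos: [0.404, 0.2955, 0.088]
tcp_rot: [0.964, 0.265, 0.0, -0.0]
contact_force: [-0.6, -0.1, 0.3]
width: 0.995
gripper_force: 0.0
time_s: 12.68
eef_pos: [0.4036, 0.2959, 0.0881]
tcp_rot: [0.964, 0.266, -0.0, -0.0]
contact_force: [-0.4, 0.5, 0.4]
width: 0.34
gripper_force: 30.0
```

```bash
python3 -m creep '[{"dx":0,"dy":0,"dz":-0.7,"wx":0,"wy":0,"wz":0},{"dx":0,"dy":0,"dz":-1,"wx":0,"wy":0,"wz":0},{"dx":0,"dy":0,"dz":-1,"wx":0,"wy":0,"wz":0},{"dx":0,"dy":0,"dz":-1,"wx":0,"wy":0,"wz":0},{"dx":0,"dy":0,"dz":-0.3,"wx":0,"wy":0,"wz":0.85},{"dx":0,"dy":0,"dz":0,"wx":0,"wy":0,"wz":0.85},{"dx":0,"dy":0,"dz":0,"wx":0,"wy":0,"wz":0.85},{"dx":0,"dy":0,"dz":0,"wx":0,"wy":0,"wz":0.85},{"dx":0,"dy":0,"dz":0,"wx":0,"wy":0,"wz":0.85},{"dx":0,"dy":0,"dz":0,"wx":0,"wy":0,"wz":0.85},{"dx":0,"dy":0,"dz":0,"wx":0,"wy":0,"wz":0}]'; python3 -c "
from h import *
p=ray('top',(314,216),.02);print(p)
plan([p[0],p[1],.096],down(-.07))"
```

```text
time_s: 13.6
eef_pos: [0.4036, 0.2958, 0.2081]
tcp_rot: [0.999, -0.039, -0.0, -0.0]
contact_force: [0.4, -0.5, -0.1]
width: 0.345
gripper_force: 30.0
[ 0.60498508 -0.00484004  0.02      ]
t 13.6 tcp [0.4036 0.2958 0.2081] q [ 0.999 -0.039 -0.    -0.   ] F [ 0.4 -0.5 -0.1] w 0.345 g 30.001391172409058
shift units now [7.48 9.46 3.73]
turn units [-0.01  0.   -0.07]  shift after turn [7.4  9.53 3.74]
```

```bash
python3 -m creep '[{"dx":0.75,"dy":0.95,"dz":0,"wx":0,"wy":0,"wz":0},{"dx":0.75,"dy":0.95,"dz":0,"wx":0,"wy":0,"wz":0},{"dx":0.75,"dy":0.95,"dz":0,"wx":0,"wy":0,"wz":0},{"dx":0.75,"dy":0.95,"dz":0,"wx":0,"wy":0,"wz":0},{"dx":0.75,"dy":0.95,"dz":0,"wx":0,"wy":0,"wz":0},{"dx":0.75,"dy":0.95,"dz":0,"wx":0,"wy":0,"wz":0},{"dx":0.75,"dy":0.95,"dz":0,"wx":0,"wy":0,"wz":0},{"dx":0.75,"dy":0.95,"dz":0,"wx":0,"wy":0,"wz":0},{"dx":0.75,"dy":0.95,"dz":0,"wx":0,"wy":0,"wz":0},{"dx":0.73,"dy":0.91,"dz":0,"wx":0,"wy":0,"wz":0},{"dx":0,"dy":0,"dz":0,"wx":0,"wy":0,"wz":0},{"dx":0,"dy":0,"dz":0,"wx":0,"wy":0,"wz":0}]'; python3 -c "
from h import *
plan([.605,-.005,.097],down(-.07))"
```

```text
time_s: 14.6
eef_pos: [0.607, -0.0051, 0.2073]
tcp_rot: [0.999, -0.036, -0.001, -0.0]
contact_force: [-1.1, 0.2, -0.8]
width: 0.343
gripper_force: 30.0
t 14.6 tcp [ 0.607  -0.0051  0.2073] q [ 0.999 -0.036 -0.001 -0.   ] F [-1.1  0.2 -0.8] w 0.343 g 29.999910593032837
shift units now [-0.06  0.    3.68]
turn units [-0.01  0.01 -0.02]  shift after turn [-0.07  0.    3.68]
```

```bash
python3 -m creep '[{"dx":-0.06,"dy":0,"dz":0.8,"wx":0,"wy":0,"wz":0},{"dx":0,"dy":0,"dz":0.8,"wx":0,"wy":0,"wz":0},{"dx":0,"dy":0,"dz":0.8,"wx":0,"wy":0,"wz":0},{"dx":0,"dy":0,"dz":0.7,"wx":0,"wy":0,"wz":0},{"dx":0,"dy":0,"dz":0.4,"wx":0,"wy":0,"wz":0},{"dx":0,"dy":0,"dz":0.18,"wx":0,"wy":0,"wz":0},{"dx":0,"dy":0,"dz":0,"wx":0,"wy":0,"wz":0}]'; python3 -m creep '[{"dx":0,"dy":0,"dz":0,"wx":0,"wy":0,"wz":0},{"dx":0,"dy":0,"dz":0,"wx":0,"wy":0,"wz":0},{"dx":0,"dy":0,"dz":0,"wx":0,"wy":0,"wz":0},{"dx":0,"dy":0,"dz":0,"wx":0,"wy":0,"wz":0},{"dx":0,"dy":0,"dz":0,"wx":0,"wy":0,"wz":0},{"dx":0,"dy":0,"dz":-0.7,"wx":0,"wy":0,"wz":0},{"dx":0,"dy":0,"dz":-1,"wx":0,"wy":0,"wz":0},{"dx":0,"dy":0,"dz":-1,"wx":0,"wy":0,"wz":0},{"dx":0,"dy":0,"dz":-1,"wx":0,"wy":0,"wz":0}]' 0; python3 -c "
from h import *
plan([.504,.183,.20],down(-.072))"
```

```text
time_s: 15.18
eef_pos: [0.6042, -0.003, 0.0968]
tcp_rot: [0.999, -0.036, -0.001, -0.0]
contact_force: [0.2, -0.3, -0.8]
width: 0.346
gripper_force: 30.0
time_s: 15.93
eef_pos: [0.6045, -0.0036, 0.2099]
tcp_rot: [0.999, -0.037, -0.0, -0.0]
contact_force: [0.4, 0.2, -0.0]
width: 0.501
gripper_force: 0.0
t 15.9333 tcp [ 0.6045 -0.0036  0.2099] q [ 0.999 -0.037 -0.    -0.   ] F [ 0.4  0.2 -0. ] w 0.501 g 0.0
shift units now [-3.8  -5.96  0.34]
turn units [-0.01  0.   -0.01]  shift after turn [-3.79 -5.96  0.33]
```

```bash
python3 -m creep '[{"dx":-0.6,"dy":-1,"dz":0,"wx":0,"wy":0,"wz":0},{"dx":-0.6,"dy":-1,"dz":0,"wx":0,"wy":0,"wz":0},{"dx":-0.6,"dy":-1,"dz":0,"wx":0,"wy":0,"wz":0},{"dx":-0.6,"dy":-1,"dz":0,"wx":0,"wy":0,"wz":0},{"dx":-0.7,"dy":-1,"dz":0.2,"wx":0,"wy":0,"wz":0},{"dx":-0.69,"dy":-0.96,"dz":0.2,"wx":0,"wy":0,"wz":0},{"dx":0,"dy":0,"dz":0,"wx":0,"wy":0,"wz":0},{"dx":0,"dy":0,"dz":0,"wx":0,"wy":0,"wz":0}]'; python3 -c "
from h import *
plan([.504,.183,.128],down(-.072))
im=imaging.snapshot('top');s=imaging.snapshot('side')
cv2.imwrite('pics/t5.png',np.vstack([im[170:310,170:400,::-1].repeat(2,0).repeat(2,1),s[200:365,210:440,::-1].repeat(2,0).repeat(2,1)]))"
```

```text
time_s: 16.6
eef_pos: [0.5037, 0.1843, 0.1967]
tcp_rot: [0.999, -0.035, -0.0, -0.0]
contact_force: [0.2, -1.5, -0.5]
width: 0.501
gripper_force: 0.0
t 16.6 tcp [0.5037 0.1843 0.1967] q [ 0.999 -0.035 -0.    -0.   ] F [ 0.2 -1.5 -0.5] w 0.501 g 0.0
shift units now [0.01 0.04 2.29]
turn units [-0.01  0.    0.01]  shift after turn [0.01 0.04 2.29]
```

View pics/t5.png

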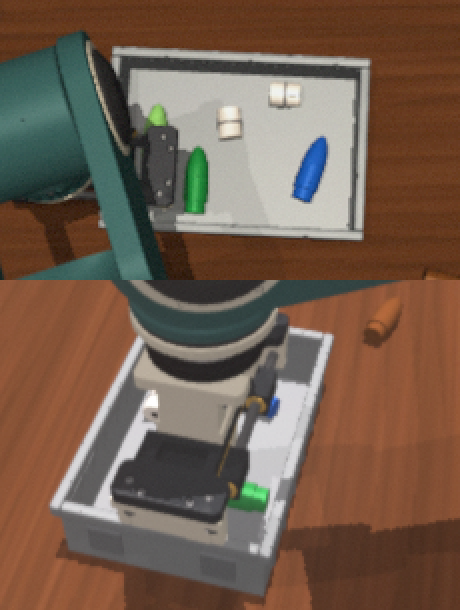

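Both parts are in the tote (green cone at crop (197,180), plug at (285,95)), and the gripper straddles the left rim. I'll descend, close on the rim and work out the tilt twist.

```bash
python3 -m creep '[{"dx":0,"dy":0.04,"dz":0.8,"wx":0,"wy":0,"wz":0},{"dx":0,"dy":0,"dz":0.8,"wx":0,"wy":0,"wz":0},{"dx":0,"dy":0,"dz":0.5,"wx":0,"wy":0,"wz":0},{"dx":0,"dy":0,"dz":0.19,"wx":0,"wy":0,"wz":0},{"dx":0,"dy":0,"dz":0,"wx":0,"wy":0,"wz":0}]'; python3 -m creep '[{"dx":0,"dy":0,"dz":0,"wx":0,"wy":0,"wz":0},{"dx":0,"dy":0,"dz":0,"wx":0,"wy":0,"wz":0},{"dx":0,"dy":0,"dz":0,"wx":0,"wy":0,"wz":0},{"dx":0,"dy":0,"dz":0,"wx":0,"wy":0,"wz":0},{"dx":0,"dy":0,"dz":0,"wx":0,"wy":0,"wz":0},{"dx":0,"dy":0,"dz":0,"wx":0,"wy":0,"wz":0},{"dx":0,"dy":0,"dz":0,"wx":0,"wy":0,"wz":0},{"dx":0,"dy":0,"dz":0,"wx":0,"wy":0,"wz":0},{"dx":0,"dy":0,"dz":0,"wx":0,"wy":0,"wz":0},{"dx":0,"dy":0,"dz":0,"wx":0,"wy":0,"wz":0},{"dx":0,"dy":0,"dz":0,"wx":0,"wy":0,"wz":0}]' 1; cat >> h.py <<'E'
C0=np.array([.624,-.0856,0.])
def twist(step,phi=np.pi/4,p=None,q=None,n=1):
    s=readout.observe();a=R.from_euler("z",-.072).apply([np.sin(phi),np.cos(phi),0])
    Ct=R.from_quat(s["tcp_rot"]);v=np.cross(a*step,s["eef_pos"]-C0)
    print("t",s["time_s"],"tcp",s["eef_pos"].round(4),"F",s["contact_force"].round(1),"M",s["wrist_torque"].round(1),"w",round(s["width"],3),"q",s["joint_positions"].round(2))
    print("row d",(Ct.inv().apply(v)/.03).round(3),"w",(Ct.inv().apply(a*step)/.12).round(3))
E
python3 -c "
from h import *
twist(.03)"
```

```text
time_s: 17.12
eef_pos: [0.5045, 0.181, 0.1269]
tcp_rot: [0.999, -0.038, -0.001, 0.0]
contact_force: [-0.7, 0.9, -1.2]
width: 0.501
gripper_force: 0.0
time_s: 18.03
eef_pos: [0.5045, 0.182, 0.1283]
tcp_rot: [0.999, -0.037, -0.0, -0.0]
contact_force: [-1.7, -1.5, 5.3]
width: 0.105
gripper_force: 30.0
t 18.0333 tcp [0.5045 0.182  0.1283] F [-1.7 -1.5  5.3] M [-0.4  0.2  0. ] w 0.105 q [ 0.3  -0.08  1.93  0.    1.29  1.94]
row d [ 0.091  0.09  -0.281] w [ 0.176 -0.177  0.   ]
```

```bash
python3 -m creep '[{"dx":0.091,"dy":0.09,"dz":-0.281,"wx":0.176,"wy":-0.177,"wz":0},{"dx":0.091,"dy":0.09,"dz":-0.281,"wx":0.176,"wy":-0.177,"wz":0},{"dx":0.091,"dy":0.09,"dz":-0.281,"wx":0.176,"wy":-0.177,"wz":0},{"dx":0.091,"dy":0.09,"dz":-0.281,"wx":0.176,"wy":-0.177,"wz":0},{"dx":0.091,"dy":0.09,"dz":-0.281,"wx":0.176,"wy":-0.177,"wz":0},{"dx":0,"dy":0,"dz":0,"wx":0,"wy":0,"wz":0}]'; python3 -c "
from h import *
twist(.03)"
```

```text
time_s: 18.53
eef_pos: [0.5194, 0.1651, 0.1696]
tcp_rot: [0.996, -0.037, -0.051, -0.056]
contact_force: [-0.6, -0.2, -3.0]
width: 0.102
gripper_force: 30.1
t 18.5333 tcp [0.5194 0.1651 0.1696] F [-0.6 -0.2 -3. ] M [ 0.2 -0.  -0.1] w 0.102 q [ 0.21 -0.07  1.85  0.13  1.43  1.83]
row d [ 0.091  0.091 -0.281] w [ 0.176 -0.177  0.   ]
```

```bash
python3 -m creep '[{"dx":0.091,"dy":0.09,"dz":-0.281,"wx":0.176,"wy":-0.177,"wz":0},{"dx":0.091,"dy":0.09,"dz":-0.281,"wx":0.176,"wy":-0.177,"wz":0},{"dx":0.091,"dy":0.09,"dz":-0.281,"wx":0.176,"wy":-0.177,"wz":0},{"dx":0.091,"dy":0.09,"dz":-0.281,"wx":0.176,"wy":-0.177,"wz":0},{"dx":0.091,"dy":0.09,"dz":-0.281,"wx":0.176,"wy":-0.177,"wz":0},{"dx":0.091,"dy":0.09,"dz":-0.281,"wx":0.176,"wy":-0.177,"wz":0},{"dx":0.091,"dy":0.09,"dz":-0.281,"wx":0.176,"wy":-0.177,"wz":0},{"dx":0.091,"dy":0.09,"dz":-0.281,"wx":0.176,"wy":-0.177,"wz":0},{"dx":0.091,"dy":0.09,"dz":-0.281,"wx":0.176,"wy":-0.177,"wz":0},{"dx":0.091,"dy":0.09,"dz":-0.281,"wx":0.176,"wy":-0.177,"wz":0},{"dx":0,"dy":0,"dz":0,"wx":0,"wy":0,"wz":0}]'; python3 -c "
from h import *
twist(.03)
im=imaging.snapshot('top');s=imaging.snapshot('side')
cv2.imwrite('pics/t6.png',np.vstack([im[150:310,190:420,::-1].repeat(2,0).repeat(2,1),s[160:300,230:460,::-1].repeat(2,0).repeat(2,1)]))"
```

```text
time_s: 19.45
eef_pos: [0.5588, 0.1195, 0.2383]
tcp_rot: [0.974, -0.037, -0.153, -0.163]
contact_force: [1.0, 0.7, -3.1]
width: 0.101
gripper_force: 30.1
t 19.45 tcp [0.5588 0.1195 0.2383] F [ 1.   0.7 -3.1] M [ 0.1 -0.3 -0.1] w 0.101 q [0.04 0.04 1.66 0.35 1.72 1.69]
row d [ 0.091  0.091 -0.282] w [ 0.176 -0.177 -0.   ]
```

View pics/t6.png

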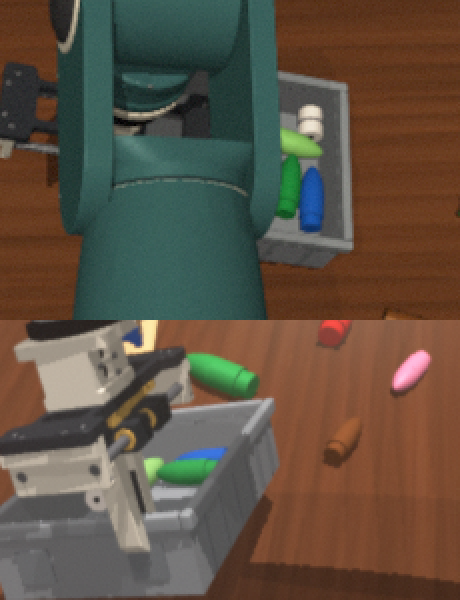

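Lime, green, blue and one plug have slid to the right side (crop px about 280–325, 105–230). I'll tip further, then measure.

```bash
python3 -m creep '[{"dx":0.091,"dy":0.09,"dz":-0.281,"wx":0.176,"wy":-0.177,"wz":0},{"dx":0.091,"dy":0.09,"dz":-0.281,"wx":0.176,"wy":-0.177,"wz":0},{"dx":0.091,"dy":0.09,"dz":-0.281,"wx":0.176,"wy":-0.177,"wz":0},{"dx":0.091,"dy":0.09,"dz":-0.281,"wx":0.176,"wy":-0.177,"wz":0},{"dx":0.091,"dy":0.09,"dz":-0.281,"wx":0.176,"wy":-0.177,"wz":0},{"dx":0.091,"dy":0.09,"dz":-0.281,"wx":0.176,"wy":-0.177,"wz":0},{"dx":0,"dy":0,"dz":0,"wx":0,"wy":0,"wz":0},{"dx":0,"dy":0,"dz":0,"wx":0,"wy":0,"wz":0},{"dx":0,"dy":0,"dz":0,"wx":0,"wy":0,"wz":0},{"dx":0,"dy":0,"dz":0,"wx":0,"wy":0,"wz":0}]'; python3 -c "
from h import *
twist(.03)
im=imaging.snapshot('top');s=imaging.snapshot('side')
cv2.imwrite('pics/t7.png',np.vstack([im[160:310,290:400,::-1].repeat(3,0).repeat(3,1)[:, :330],s[170:320,230:340,::-1].repeat(3,0).repeat(3,1)]).reshape(2,450,330,3).transpose(1,0,2,3).reshape(450,660,3))
st=readout.observe();Q=R.from_quat(st['tcp_rot']);Q0=down(-.072)
D=Q*Q0.inv(); Rt=D*R.from_euler('z',-.072); o=st['eef_pos']+D.apply(np.array([.5445,.0495,0])-np.array([.5045,.182,.1283]))
np.savez('tote.npz',R=Rt.as_matrix(),o=o)
W=lambda l:o+Rt.apply(l)
print('tilt',np.arccos(Rt.as_matrix()[2,2]))
for nm,l in (('FR',(.089,-.129,0)),('FL',(.089,.129,0)),('NR',(-.089,-.129,0)),('FRrim',(.095,-.135,.07)),('NRrim',(-.095,-.135,.07))): print(nm,W(l).round(3),proj('top',W(l)).round(),proj('side',W(l)).round())
"
```

```text
time_s: 20.38
eef_pos: [0.5874, 0.0865, 0.2704]
tcp_rot: [0.95, -0.035, -0.211, -0.226]
contact_force: [-0.3, -0.8, -4.3]
width: 0.106
gripper_force: 30.1
t 20.3833 tcp [0.5874 0.0865 0.2704] F [-0.3 -0.8 -4.3] M [-0.2 -0.5 -0. ] w 0.106 q [-0.05  0.14  1.54  0.46  1.9   1.64]
row d [ 0.09   0.091 -0.284] w [ 0.176 -0.177 -0.   ]
tilt 0.6291139388862915
FR [ 0.622 -0.084  0.002] [350. 209.] [290. 238.]
FL [0.664 0.147 0.109] [237. 181.] [226. 282.]
NR [ 0.46  -0.089  0.076] [356. 280.] [367. 219.]
FRrim [ 0.654 -0.12   0.054] [368. 189.] [279. 207.]
NRrim [ 0.481 -0.126  0.133] [376. 266.] [360. 184.]
```

View pics/t7.png

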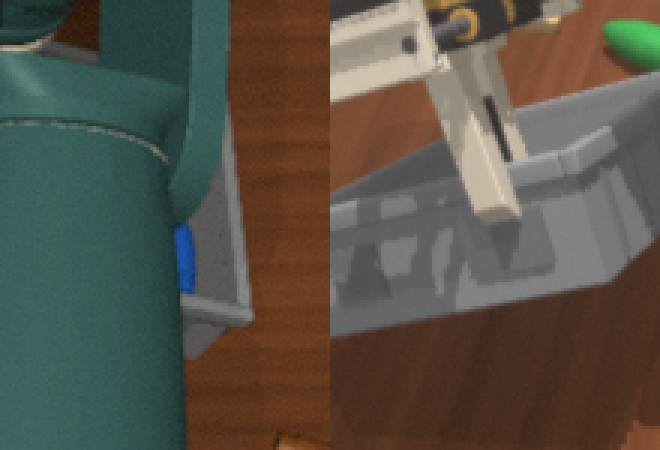

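```bash
python3 -c "
from h import *
d=np.load('tote.npz');M=d['R'];o=d['o']
c=imaging.get_calibration('top');T=c['world_to_cam'];cam=-T[:3,:3].T@T[:3,3]
def f(uv,h):
    r=ray('top',uv,0)-cam;a=M.T@(cam-o);b=M.T@r;return (a+b*(h-a[2])/b[2]).round(3)
for uv in ((354,236),(352,247),(352,257)): print(uv,f(uv,.017),f(uv,.03))
"
```

```text
(354, 236) [ 0.006 -0.123  0.017] [-0.004 -0.115  0.03 ]
(352, 247) [-0.023 -0.116  0.017] [-0.033 -0.108  0.03 ]
(352, 257) [-0.048 -0.114  0.017] [-0.057 -0.106  0.03 ]
```

By calculation blue's centre is about 105 mm from the corner. The plugs are hidden under the arm, so I'll un-tip to about 0.2 rad to check them, then re-tip. That also settles the parts.

```bash
python3 -m creep '[{"dx":-0.091,"dy":-0.09,"dz":0.281,"wx":-0.176,"wy":0.177,"wz":0},{"dx":-0.091,"dy":-0.09,"dz":0.281,"wx":-0.176,"wy":0.177,"wz":0},{"dx":-0.091,"dy":-0.09,"dz":0.281,"wx":-0.176,"wy":0.177,"wz":0},{"dx":-0.091,"dy":-0.09,"dz":0.281,"wx":-0.176,"wy":0.177,"wz":0},{"dx":-0.091,"dy":-0.09,"dz":0.281,"wx":-0.176,"wy":0.177,"wz":0},{"dx":-0.091,"dy":-0.09,"dz":0.281,"wx":-0.176,"wy":0.177,"wz":0},{"dx":-0.091,"dy":-0.09,"dz":0.281,"wx":-0.176,"wy":0.177,"wz":0},{"dx":-0.091,"dy":-0.09,"dz":0.281,"wx":-0.176,"wy":0.177,"wz":0},{"dx":-0.091,"dy":-0.09,"dz":0.281,"wx":-0.176,"wy":0.177,"wz":0},{"dx":-0.091,"dy":-0.09,"dz":0.281,"wx":-0.176,"wy":0.177,"wz":0},{"dx":-0.091,"dy":-0.09,"dz":0.281,"wx":-0.176,"wy":0.177,"wz":0},{"dx":-0.091,"dy":-0.09,"dz":0.281,"wx":-0.176,"wy":0.177,"wz":0}]'; python3 -m creep '[{"dx":-0.091,"dy":-0.09,"dz":0.281,"wx":-0.176,"wy":0.177,"wz":0},{"dx":-0.091,"dy":-0.09,"dz":0.281,"wx":-0.176,"wy":0.177,"wz":0},{"dx":0,"dy":0,"dz":0,"wx":0,"wy":0,"wz":0}]'; python3 -c "
from h import *
twist(.03)
im=imaging.snapshot('top')
cv2.imwrite('pics/t8.png',im[150:310,190:420,::-1].repeat(3,0).repeat(3,1))"
```

```text
time_s: 21.48
eef_pos: [0.531, 0.1513, 0.2013]
tcp_rot: [0.99, -0.036, -0.091, -0.098]
contact_force: [0.4, 0.6, -4.6]
width: 0.105
gripper_force: 30.1
time_s: 21.73
eef_pos: [0.5225, 0.1606, 0.1861]
tcp_rot: [0.994, -0.036, -0.072, -0.076]
contact_force: [-0.0, -0.3, -4.3]
width: 0.104
gripper_force: 30.1
t 21.7333 tcp [0.5225 0.1606 0.1861] F [-0.  -0.3 -4.3] M [-0.  -0.2  0.1] w 0.104 q [ 0.18 -0.06  1.82  0.18  1.49  1.8 ]
row d [ 0.091  0.092 -0.286] w [ 0.177 -0.177 -0.   ]
```

View pics/t8.png

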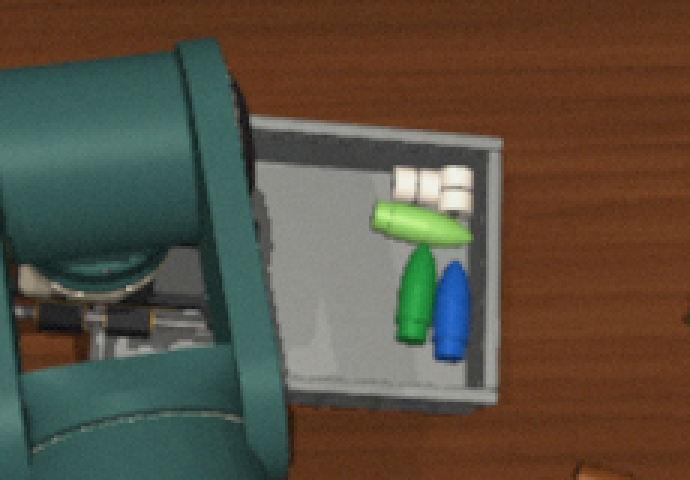

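All five parts are packed in the far-right corner, with the two plugs side by side at crop (430,185) and every centre within about 115 mm. I'll re-tip and rest.

```bash
python3 -m creep '[{"dx":0.091,"dy":0.09,"dz":-0.281,"wx":0.176,"wy":-0.177,"wz":0},{"dx":0.091,"dy":0.09,"dz":-0.281,"wx":0.176,"wy":-0.177,"wz":0},{"dx":0.091,"dy":0.09,"dz":-0.281,"wx":0.176,"wy":-0.177,"wz":0},{"dx":0.091,"dy":0.09,"dz":-0.281,"wx":0.176,"wy":-0.177,"wz":0},{"dx":0.091,"dy":0.09,"dz":-0.281,"wx":0.176,"wy":-0.177,"wz":0},{"dx":0.091,"dy":0.09,"dz":-0.281,"wx":0.176,"wy":-0.177,"wz":0},{"dx":0.091,"dy":0.09,"dz":-0.281,"wx":0.176,"wy":-0.177,"wz":0},{"dx":0.091,"dy":0.09,"dz":-0.281,"wx":0.176,"wy":-0.177,"wz":0},{"dx":0.091,"dy":0.09,"dz":-0.281,"wx":0.176,"wy":-0.177,"wz":0},{"dx":0.091,"dy":0.09,"dz":-0.281,"wx":0.176,"wy":-0.177,"wz":0},{"dx":0.091,"dy":0.09,"dz":-0.281,"wx":0.176,"wy":-0.177,"wz":0},{"dx":0.091,"dy":0.09,"dz":-0.281,"wx":0.176,"wy":-0.177,"wz":0}]'; python3 -m creep '[{"dx":0,"dy":0,"dz":0,"wx":0,"wy":0,"wz":0},{"dx":0,"dy":0,"dz":0,"wx":0,"wy":0,"wz":0},{"dx":0,"dy":0,"dz":0,"wx":0,"wy":0,"wz":0},{"dx":0,"dy":0,"dz":0,"wx":0,"wy":0,"wz":0},{"dx":0,"dy":0,"dz":0,"wx":0,"wy":0,"wz":0},{"dx":0,"dy":0,"dz":0,"wx":0,"wy":0,"wz":0},{"dx":0,"dy":0,"dz":0,"wx":0,"wy":0,"wz":0},{"dx":0,"dy":0,"dz":0,"wx":0,"wy":0,"wz":0}]'; python3 -c "
from h import *
twist(.03)
st=readout.observe();D=R.from_quat(st['tcp_rot'])*down(-.072).inv(); Rt=D*R.from_euler('z',-.072); o=st['eef_pos']+D.apply(np.array([.5445,.0495,0])-np.array([.5045,.182,.1283]))
W=lambda l:o+Rt.apply(l)
print('tilt',np.arccos(Rt.as_matrix()[2,2]))
for nm,l in (('FR',(.089,-.129,0)),('FL',(.089,.129,0)),('NR',(-.089,-.129,0)),('NRrim',(-.095,-.135,.07))): print(nm,W(l).round(3),proj('top',W(l)).round())
im=imaging.snapshot('top')
g=cv2.inRange(cv2.cvtColor(im,cv2.COLOR_RGB2HSV),(0,0,90),(180,50,255))[240:290,352:400]
ys,xs=np.nonzero(g);i=xs.argmax();print('rim corner seen',xs[i]+352,ys[i]+240)"
```

```text
time_s: 22.78
eef_pos: [0.5765, 0.099, 0.2647]
tcp_rot: [0.959, -0.035, -0.192, -0.206]
contact_force: [-0.3, -0.4, -4.5]
width: 0.103
gripper_force: 30.2
time_s: 23.45
eef_pos: [0.5758, 0.0999, 0.2639]
tcp_rot: [0.959, -0.035, -0.192, -0.205]
contact_force: [0.3, -0.7, -3.5]
width: 0.107
gripper_force: 30.2
t 23.45 tcp [0.5758 0.0999 0.2639] F [ 0.3 -0.7 -3.5] M [-0.1 -0.5  0. ] w 0.107 q [-0.02  0.1   1.58  0.43  1.84  1.66]
row d [ 0.092  0.092 -0.287] w [ 0.177 -0.177 -0.   ]
tilt 0.5697490727072473
FR [ 0.621 -0.082  0.005] [349. 210.]
FL [0.658 0.153 0.103] [235. 184.]
NR [ 0.456 -0.084  0.073] [354. 282.]
NRrim [ 0.474 -0.118  0.132] [373. 270.]
rim corner seen 369 262
```

```bash
python3 -m creep '[{"dx":0,"dy":0,"dz":0.1,"wx":0,"wy":0,"wz":0},{"dx":0,"dy":0,"dz":0,"wx":0,"wy":0,"wz":0},{"dx":0,"dy":0,"dz":0,"wx":0,"wy":0,"wz":0},{"dx":0,"dy":0,"dz":0,"wx":0,"wy":0,"wz":0},{"dx":0,"dy":0,"dz":0,"wx":0,"wy":0,"wz":0},{"dx":0,"dy":0,"dz":0,"wx":0,"wy":0,"wz":0},{"dx":0,"dy":0,"dz":0,"wx":0,"wy":0,"wz":0},{"dx":0,"dy":0,"dz":0,"wx":0,"wy":0,"wz":0},{"dx":0,"dy":0,"dz":0,"wx":0,"wy":0,"wz":0},{"dx":0,"dy":0,"dz":0,"wx":0,"wy":0,"wz":0}]'; python3 -c "
from h import *
twist(.03)
print(bot.job_done())"
```

```text
time_s: 24.33
eef_pos: [0.5749, 0.101, 0.2613]
tcp_rot: [0.959, -0.035, -0.192, -0.205]
contact_force: [-0.1, 0.8, -2.9]
width: 0.104
gripper_force: 30.0
t 24.3333 tcp [0.5749 0.101  0.2613] F [-0.1  0.8 -2.9] M [ 0.  -0.4  0. ] w 0.104 q [-0.02  0.1   1.59  0.43  1.84  1.66]
row d [ 0.09   0.089 -0.287] w [ 0.176 -0.177 -0.   ]
the job is handed in; nothing more can be done
None
```

Job handed in at 24.3 s; the hand-in returned no verdict. The gripper holds the tote tipped about 0.57 rad on its far-right corner; all five parts were in that corner when last seen, before the final re-tip. Nothing touched the rocket, jar or block as far as I could tell, though I did not re-measure them.

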